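# Lay out the first-off inspection kit in its nests

## Task

Lay out the first-off inspection kit: put the brass-yellow collar upright in the round nest with the yellow floor, the grey collar upright in the round nest with the grey floor, the V-block (groove up) in the rectangular blue-floored nest and the red-capped marker in the long red-floored slot. Each must sit right down on the floor of its recess, released; leave the grease pot and the roll of tape standing where they are.

Things in the scene. Friction and masses are not known exactly. Their poses are not given: they have to be found in the camera images.
- brass_collar: loose brass-yellow turned collar standing upright: flange 40 mm diameter below, narrower boss above, 27 mm high in all, under 0.15 kg. Grip it across the flange, low down (solid to about 10 mm above its underside at full diameter). Origin: centre of the underside; z up. 
- steel_collar: loose grey steel turned collar, same shape and size as the brass-yellow one (40 mm flange, 27 mm high), under 0.15 kg. Origin: centre of the underside; z up. 
- v_block: loose light-grey steel V-block standing with its groove up, 45 mm (its x) by 60 mm (its y, along the groove) by 40 mm high, under 0.6 kg; grip it across the 45 mm. Origin: centre of the underside; z up. 
- marker: loose paint marker lying flat, white barrel with red cap, 130 mm long along its y, 16 mm across, 15 mm high; it can roll about its own y axis. Origin: at the start, centre of its underside (7.5 mm off its centre line, so the origin shifts if the marker rolls); z up at the start.
- nest_brass: fixed black plate 7 mm thick lying flat on the board, with a 4 mm deep recess whose floor is 3 mm above the board; 70 x 70 mm, round recess of 54 mm diameter with a yellow floor: the place of the brass-yellow collar. Origin: centre of the underside; z up. 
- nest_steel: fixed black plate 7 mm thick lying flat on the board, with a 4 mm deep recess whose floor is 3 mm above the board; 70 x 70 mm, round recess of 54 mm diameter with a grey floor: the place of the grey steel collar. Origin: centre of the underside; z up. 
- nest_vblock: fixed black plate 7 mm thick lying flat on the board, with a 4 mm deep recess whose floor is 3 mm above the board; 73 mm (x) by 88 mm (y), rectangular recess 57 mm (x) by 72 mm (y) with a blue floor: the place of the V-block, long side along long side, either way round. Origin: centre of the underside; z up. 
- nest_marker: fixed black plate 7 mm thick lying flat on the board, with a 4 mm deep recess whose floor is 3 mm above the board; 42 mm (x) by 158 mm (y), slot-shaped recess 26 mm (x) by 142 mm (y) with a red floor: the place of the marker, lengthwise, either way round. Origin: centre of the underside; z up. 
- grease_pot: bystander, loose, among the things on a fixed green board (222 x 800 mm, its top at z = 0.016, x 0.40 to 0.62) that carries everything listed: black grease pot with grey lid, 70 mm diameter, 55 mm high. Origin: centre of the underside; z up. 
- tape_roll: bystander, loose: roll of brown tape lying flat, 90 mm diameter, 30 mm high. Origin: centre of the underside; z up. Not listed: a lamp hangs over the bench, underside at z = 0.52, from x = 0.60 backwards; keep the wrist clear of it by carrying things low.

How it is judged:
At the end, for the whole second after the job is handed in: Each thing rests released in its own nest: origins within 15 mm horizontally; collars and V-block upright within 0.06 rad and down on the floor (within 2 mm); marker level within 0.02 rad; V-block and marker along the long side within 0.25 rad. Pot and tape never moved over 25 mm (horizontal distance between brass_collar and nest_brass below 0.015 m and linear speed of each of brass_collar, steel_collar, v_block, marker below 0.02 m/s and contact force between each of brass_collar, steel_collar, v_block, marker and the fingers below 0.1 N and z of brass_collar in the frame of nest_brass below 0.005 m and angle between each of brass_collar, steel_collar, v_block's own z axis and vertical below 0.06 rad and horizontal distance between steel_collar and nest_steel below 0.015 m and z of steel_collar in the frame of nest_steel below 0.005 m and horizontal distance between v_block and nest_vblock below 0.015 m and z of v_block in the frame of nest_vblock below 0.005 m and angle between the y axis of v_block and the y axis of nest_vblock, either way round below 0.25 rad and horizontal distance between marker and nest_marker below 0.015 m and angle between marker's own y axis and vertical between 1.55 and 1.59 rad and z of marker in the frame of nest_marker below 0.022 m and angle between the y axis of marker and the y axis of nest_marker, either way round below 0.25 rad); the robot touches nothing.
It fails at once if the grease pot is knocked more than 25 mm out of its place (distance of grease_pot from where it was at the start of the episode above 0.025 m).
It fails at once if the tape roll is knocked more than 25 mm out of its place (distance of tape_roll from where it was at the start of the episode above 0.025 m).
It also fails if it takes over 104 s, if anything falls off the work surface, if the arm or the gripper's body presses on something with over 40 N, if the wrist force passes 120 N, or if a joint passes its speed limit or range.

## Robot

A 6-joint arm with a two-finger parallel gripper is mounted at the origin on a cart in front of the work surface, level with it; the furniture and walls round the work are solid. World frame = base frame: x ahead of the robot, y to its left, z up, the work surface at z = 0. Lengths are in m, angles in rad, forces in N, time in s.
With the tool pointing down it reaches from about 0.325 to 0.925 m from the base axis. Payload 3.1 kg.
Tool frame: the origin (TCP) lies at the very end of the fingers, on their centre line; the grasp point (between the pads) lies 19 mm behind it; z points along the fingers, y is the line along which they close (so a half turn about z gives the same grasp; the last joint's range is limited). The gripper opens to 85 mm and grips with 20 to 120 N. Pads are 22 mm wide; open, the fingers measure 114 mm over their backs; the gripper's body (76 mm by 85 mm) begins 54 mm behind the grasp point. The pads swing forward as they close: fully open they stand 13 mm farther back than shut.
Start: joints at [1.108, 0.217, 1.613, -0, 1.311, -0.112], TCP at [0.215, 0.587, 0.231] pointing down, gripper open.
Joint ranges: [-2.75, 2.75], [-0.78, 2.1], [0.31, 2.55], [-1.13, 4.27], [0.13, 2.63], [-2.58, 2.58]. Speed limits (rad/s): [2.79, 2.79, 3.14, 3.14, 3.14, 3.14].

## Interface

Orientations are given as a unit quaternion [w, x, y, z].
In Python, from rig import manip gives the robot as it stands.
- The arm moves only by the tool move_arm, never from a script. Its argument "rows" is one flat list of numbers, 5 for each row, row after row: the shift along the tool's x, y, z scaled (see below), then the turn about the tool's z scaled (see below), then the closure, from 0 (fully open) to 1 (shut). A call has 1 to 20 rows; each row shifts and turns the commanded pose from where the row before left it, along the tool's axes as they then stand; what a row does not reach is not made up. The controller multiplies each number of a shift by 2.5 cm and each number of a turn by 0.08 rad. A row lasts 1/10 s, in which the tool goes at most 50 mm and 8.59 degrees, less where a joint would pass 70% of its speed; a pose out of reach is approached as far as the arm can. A call with a number of a shift or a turn outside -1 to 1 is refused whole. A call with a gripper value outside its range is refused whole. The fingers move at their own pace and stop on an object; "newtons" is the grip in N (left out, the last holds). Time passes only in rows, so rows that do not move let the fingers close. It gives the time, the measured TCP pose, the force, the opening and the grip force at its end, in the units of the state.
- manip.get_state(): the state, without advancing time (a new reading comes with each control period).
- manip.snapshot(name): name is "side" or "top"; returns the picture (384x512x3 uint8, red, green, blue); there is no depth.
- manip.camera_info(name): a dict with "fx", "fy", "cx", "cy" (pixels), "R" (3x3) and "t" (3): a world point X has camera coordinates R X + t. Camera axes: x right, y down, z forward; pixel columns grow to the right and rows downward; lengths in m; the calibration is good to about 2 mm. A picture is of the moment at which its call begins. camera_info takes no time and is no camera call.
- manip.finish_job(): hands the job in; it is judged then, once.
The state is a dict: "time_s": time; "joint_positions": joint angles; "qvel": joint speeds; "joint_efforts": joint torques, N m; "eef_pos": TCP position; "eef_rot": TCP orientation; "force": force on the tool from outside, world axes, zero at the start; "wrist_torque": the same for the moment, N m; "gripper_width": finger opening in m; "gripper_force": force on a finger pad.
Only numpy, scipy, OpenCV 4.12 (cv2) and the standard library are available. Lean on these libraries where they do the work, as an engineer would, in place of code of your own. Each camera call takes 0.05 s, during which the arm holds its last target. There are 200 camera calls.

## Working session

There is one attempt and no reset: what is moved stays moved. The work goes in short steps, Python scripts to look and compute and a tool call to move; the robot and the scene stay as the last step left them, time stands still between calls to the robot, and variables do not carry over. Pictures are saved under pics/ and viewed, at most 14 in all, crops included, and the job is handed in when it is done.

Besides the shell and the picture viewer there is one more tool, called as name(argument=value, ...) on one line, values as JSON. move_arm: Moves the arm, as the interface text tells. Shifts and turns lie within -1 to 1; 1 stands for 2.5 cm of shift or 0.08 rad of turn. Its arguments: {"type":"object","properties":{"rows":{"type":"array","items":{"type":"number","minimum":-1,"maximum":1}},"newtons":{"type":"number"}},"required":["rows"]}

```bash
ls; mkdir -p pics
python3 - <<'E'
from rig import manip
import cv2
for n in("side","top"):
    cv2.imwrite(f"pics/{n}0.png",manip.snapshot(n)[:,:,::-1]); 
    c=manip.camera_info(n); print(n,c)
print(manip.get_state())
E
```

```text
pics
side {'fx': 395.4960779905897, 'fy': 395.4960779905897, 'cx': 263.5294419379314, 'cy': 188.05062932366278, 'R': array([[ 8.47348925e-01, -5.31036153e-01, -6.35265120e-04],
       [-2.65868250e-01, -4.23197063e-01, -8.66151441e-01],
       [ 4.59688887e-01,  7.34101389e-01, -4.99781229e-01]]), 't': array([-0.43726083,  0.20103206,  0.9808076 ])}
top {'fx': 422.8500830873326, 'fy': 422.8500830873326, 'cx': 253.64917661180513, 'cy': 191.48655792373134, 'R': array([[ 0.0397453 , -0.99920144,  0.00409872],
       [-0.97485401, -0.03967633, -0.21928394],
       [ 0.21927145,  0.00471985, -0.97565248]]), 't': array([-0.03908609,  0.51064507,  0.928004  ])}
{'time_s': 0.1, 'joint_positions': array([ 1.10781319e+00,  2.17690046e-01,  1.61482470e+00, -1.80269143e-05,
        1.31131989e+00, -1.12188500e-01]), 'qvel': array([ 1.01381857e-03, -1.18144074e-03, -2.89042297e-03,  2.59894202e-04,
        1.00058311e-05,  1.01729096e-03]), 'joint_efforts': array([ 7.62887294e-05, -3.98077905e+01, -3.04969561e+01, -2.27836922e-04,
        4.32594825e-03, -6.24975868e-06]), 'eef_pos': array([0.21441179, 0.58625808, 0.23006519]), 'eef_rot': array([-3.09604387e-04,  1.74496979e-01,  9.84657071e-01, -1.07742433e-03]), 'force': array([ 0.26720313, -0.11593927,  0.76295248]), 'wrist_torque': array([0.01705602, 0.00456252, 0.02201686]), 'gripper_force': 0.0, 'gripper_width': 0.08534994232562322}
```

View pics/top0.png

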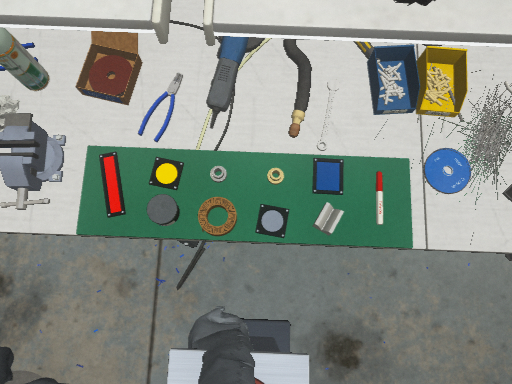

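View pics/side0.png

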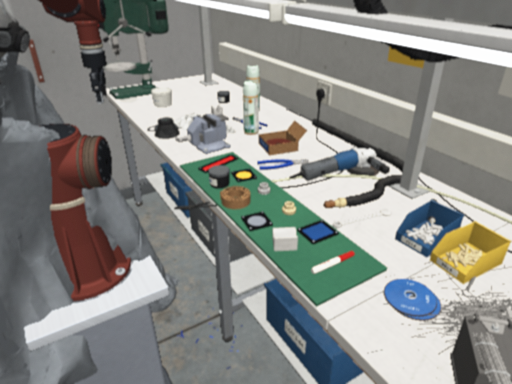

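The top view shows red slot (112,184), yellow nest (166,173), grey collar (218,173), brass collar (275,175), blue nest (328,176), pot (163,209), tape (217,215), grey nest (272,220), V-block (329,218) and marker (380,197). The side view shows the same things, e.g. V-block (285,239), brass collar (289,207) and marker (333,262).

```bash
cat > h.py <<'E'
import numpy as np,cv2
from rig import manip
def ray(n,px):
    c=manip.camera_info(n);R=np.array(c["R"]);t=np.array(c["t"])
    d=R.T@np.array([(px[0]-c["cx"])/c["fx"],(px[1]-c["cy"])/c["fy"],1.]);return -R.T@t,d/np.linalg.norm(d)
def onz(n,px,z):
    o,d=ray(n,px);return o+d*(z-o[2])/d[2]
def tri(a,b):
    (o1,d1),(o2,d2)=ray("top",a),ray("side",b)
    s=np.linalg.lstsq(np.c_[d1,-d2],o2-o1,rcond=None)[0]
    p,q=o1+s[0]*d1,o2+s[1]*d2;return (p+q)/2,np.linalg.norm(p-q)
def proj(n,X):
    c=manip.camera_info(n);p=np.array(c["R"])@X+c["t"];return p[:2]/p[2]*c["fx"]+[c["cx"],c["cy"]]
def comps(img,n):
    hsv=cv2.cvtColor(img,cv2.COLOR_RGB2HSV)
    board=np.zeros(img.shape[:2],np.uint8)
    poly=np.array([proj(n,np.array([x,y,.016])) for x,y in((.405,-.39),(.405,.39),(.615,.39),(.615,-.39))])
    return hsv,poly
E
python3 - <<'E'
from h import *
out=[]
for n in("top","side"):
    im=cv2.imread(f"pics/{n}0.png");hsv=cv2.cvtColor(im,cv2.COLOR_BGR2HSV)
    g=cv2.inRange(hsv,(60,100,30),(90,255,200))
    k,l,s,c=cv2.connectedComponentsWithStats(g);b=1+np.argmax(s[1:,4])
    cs=cv2.findContours((l==b).astype(np.uint8),cv2.RETR_EXTERNAL,cv2.CHAIN_APPROX_NONE)[0]
    hull=cv2.convexHull(max(cs,key=cv2.contourArea));m=np.zeros_like(g);cv2.fillConvexPoly(m,hull,255)
    m=cv2.erode(m,np.ones((5,5)))
    obj=m&~g
    k,l,s,c=cv2.connectedComponentsWithStats(obj)
    for i in range(1,k):
        if s[i,4]>25: print(n,s[i],c[i].round(1),np.median(im[l==i],axis=0))
    x,y,w,h=cv2.boundingRect(hull)
    crop=im[y:y+h,x:x+w];f=min(800/w,600/h);cv2.imwrite(f"pics/{n}crop.png",cv2.resize(crop,None,fx=f,fy=f,interpolation=cv2.INTER_CUBIC));print(x,y,f)
    for nm,lo,hi in(("yel",(20,150,150),(35,255,255)),("brass",(15,60,120),(35,149,255)),("blue",(105,120,60),(125,255,255)),("red",(0,170,100),(5,255,255)),("red2",(174,170,100),(180,255,255)),("grey",(95,10,90),(130,70,255)),("white",(0,0,150),(180,40,255))):
        q=cv2.inRange(hsv,lo,hi)&m
        k,l,s,c=cv2.connectedComponentsWithStats(q)
        for i in range(1,k):
            if s[i,4]>20: print(n,nm,s[i],c[i].round(1))
E
```

```text
top [  99  151   27   66 1184] [111.7 183.9] [ 32.  37. 123.]
top [149 157  35  33 834] [165.9 173. ] [33. 62. 51.]
top [ 313  158   31   37 1076] [327.6 175.7] [144.  80.  40.]
top [210 165  17  18 219] [218.  173.6] [149. 159. 155.]
top [267 167  18  18 226] [275.2 175.6] [119.5 178.5 184.5]
top [375 171   9  54 396] [379.1 198.3] [118. 133. 185.]
top [146 194  34  32 816] [162.6 209.6] [96. 95. 89.]
top [198 196  39  40 960] [216.9 215.7] [ 58.   98.5 124. ]
top [312 202  32  34 590] [327.7 218.8] [142.  150.5 150. ]
top [256 204  33  34 853] [272.  220.5] [60. 61. 53.]
77 146 2.380952380952381
top yel [156 163  21  21 348] [166.1 173. ]
top brass [267 168  17  16 154] [275.  175.7]
top brass [200 197  27  15 121] [211.8 203.1]
top brass [225 200  11  14  47] [230.4 207. ]
top brass [198 209  15  25 123] [203.9 221.4]
top brass [226 211  10  18  69] [230.6 219.1]
top brass [213 224  16  11  72] [219.8 229.5]
top blue [316 162  24  29 665] [327.7 176.1]
top red [103 156  19  57 616] [111.8 184.2]
top red [377 171   5  20  95] [379. 181.]
top grey [161 195  10   7  23] [165.4 199.1]
[... 624 characters left out ...]
[ 272  221   65   31 1152] [297.9 235.7] [158.  149.  124.5]
side [310 249  46  26 439] [332.  261.6] [138. 158. 201.]
181 153 3.902439024390244
side yel [236 171  15   8  92] [243.2 174.6]
side brass [220 186  30  22 309] [235.9 195.8]
side brass [282 201  14  14 140] [288.8 208. ]
side blue [302 222  32  19 342] [317.  231.3]
side red [203 156  31  14 124] [219.  162.1]
side red [340 251  14  10  66] [346.5 255.3]
side grey [247 216  19  10 158] [256.2 220.4]
side white [212 180   5   6  23] [214.  182.2]
side white [258 182  12  13  92] [264.  187.5]
side white [248 217  17   8 115] [256.3 220.5]
side white [272 227  26  24 559] [285.  238.3]
side white [312 256  28  18 220] [325.5 264.7]
```

View pics/topcrop.png

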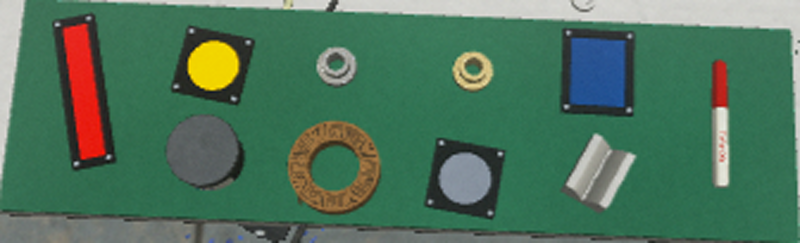

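View pics/sidecrop.png

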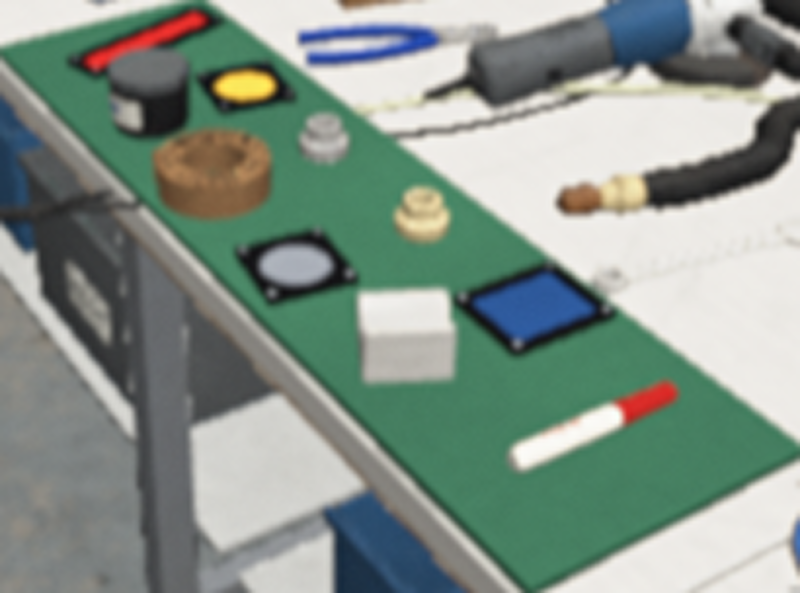

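Both crops are clear: in the top crop the V-block's groove runs from upper right (615,145) to lower left (583,200), and the marker runs (720,60)–(721,186). In the side crop nothing hides a target except the pot touching the red slot's edge.

Run:
```python
from h import *
np.set_printoptions(precision=4,suppress=True)
for nm,a,b,z in(("yel",(166.1,173),(243.2,174.6),.019),("greyN",(271.9,220.5),(256.2,220.4),.019),("blueN",(327.7,176.1),(317,231.3),.019),
 ("brass",(275.1,175.6),(288.7,207.9),.03),("steel",(218,173.6),(263.5,188.3),.03),("cap",(379,181),(346.5,255.3),.024),("barrel",(379.9,206.6),(325.5,264.7),.024)):
    print(nm,*tri(a,b),onz("top",a,z))
print("slot",onz("top",(111.8,184.2),.019),"pot",onz("top",(162.6,209.6),.06),"tape",onz("top",(217,215.7),.04))
im=cv2.imread("pics/top0.png");hsv=cv2.cvtColor(im,cv2.COLOR_BGR2HSV)
def rect(mask,roi,z):
    m=np.zeros_like(mask);x0,y0,x1,y1=roi;m[y0:y1,x0:x1]=mask[y0:y1,x0:x1]
    p=cv2.findNonZero(m);p=np.array([onz("top",q[0],z)[:2]*1000 for q in p],np.float32)
    r=cv2.minAreaRect(p);v=p-p.mean(0);w=np.linalg.eigh(v.T@v)[1][:,1];return r,"pca",np.degrees(np.arctan2(-w[0],w[1]))
red=cv2.inRange(hsv,(0,150,90),(6,255,255));blue=cv2.inRange(hsv,(105,120,60),(125,255,255))
ng=~cv2.inRange(hsv,(60,100,30),(90,255,200))
print("slot",rect(red,(95,145,130,222),.019));print("blue",rect(blue,(310,155,346,198),.019))
print("marker",rect(ng,(372,166,388,228),.024));print("vb",rect(ng,(308,198,348,240),.04))
s=cv2.imread("pics/side0.png")
a=cv2.resize(im[196:242,302:350],(400,383),interpolation=cv2.INTER_CUBIC)
b=cv2.resize(s[220:256,266:302],(383,383),interpolation=cv2.INTER_CUBIC)
cv2.imwrite("pics/vb.png",np.hstack([a,b]))
```

```text
yel [0.5573 0.1975 0.0186] 0.0013360065813488558 [0.5578 0.1971 0.019 ]
greyN [ 0.4511 -0.0646  0.0184] 0.00046458629541666304 [ 0.4512 -0.0646  0.019 ]
blueN [ 0.5661 -0.1975  0.0177] 0.0007470376202166096 [ 0.5661 -0.1975  0.019 ]
brass [ 0.5607 -0.0689  0.0255] 0.0006708735117318589 [ 0.5592 -0.0686  0.03  ]
steel [0.5598 0.0699 0.0252] 0.00010216135466284965 [0.5586 0.0694 0.03  ]
cap [ 0.5585 -0.3217  0.0233] 0.0016658960746061466 [ 0.5576 -0.321   0.024 ]
barrel [ 0.4936 -0.3213  0.023 ] 0.0022707645634808277 [ 0.4944 -0.3216  0.024 ]
slot [0.5244 0.3263 0.019 ] pot [0.46   0.1887 0.06  ] tape [0.4541 0.0649 0.04  ]
slot (((526.0756225585938, 326.5152893066406), (141.5006103515625, 26.4921875), 14.095332145690918), 'pca', np.float32(104.13023))
blue (((566.8491821289062, -196.98086547851562), (56.24751281738281, 71.06663513183594), 89.74141693115234), 'pca', np.float32(88.52997))
marker (((517.4956665039062, -320.52044677734375), (130.651123046875, 19.08440589904785), 0.312599778175354), 'pca', np.float32(89.359726))
vb (((458.10174560546875, -194.7296600341797), (49.693397521972656, 69.00741577148438), 61.78053665161133), 'pca', np.float32(59.858776))
```

View pics/vb.png

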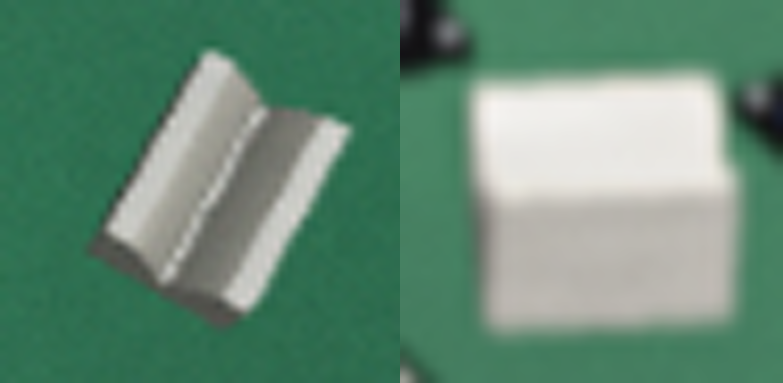

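The V-block's top corners are clear: (208,48), (352,127), (250,312), (106,232) in the top crop. The near top edge in the side crop is (488,192)–(738,180).

```bash
cat >> h.py <<'E'
def go(x,y,z,psi):
    "units still to go, tool axes as after turning to psi (deg)"
    s=manip.get_state();p=s["eef_pos"];w,a,b,c=s["eef_rot"]
    yx,yy=2*(a*b-w*c),1-2*(a*a+c*c);cur=np.degrees(np.arctan2(yy,yx))
    d=np.array([x,y,z])-p;q=np.radians(psi)
    print("at",p.round(4),"psi",cur.round(2),"t",s["time_s"],"w",round(s["gripper_width"],4),"f",s["force"].round(1))
    print("units x,y,z,turn",(np.array([-np.sin(q)*d[0]+np.cos(q)*d[1],np.cos(q)*d[0]+np.sin(q)*d[1],-d[2]])/.025).round(2),round(-np.radians(psi-cur)/.08,2))
E
python3 - <<'E'
from h import *
T=lambda p:(302+p[0]/8.333,196+p[1]/8.333)
S=lambda p:(266+(p[0]-400)/10.64,220+p[1]/10.64)
top=dict(A=(208,48),B=(352,127),C=(106,232),D=(250,312));side=dict(A=(718,75),B=(738,180),C=(472,88),D=(488,192))
P={}
for k in top:
    P[k],e=tri(T(top[k]),S(side[k]));print(k,P[k].round(4),round(e,4))
Q={k:onz("top",T(top[k]),.056) for k in top};c=sum(Q.values())/4;d=Q['A']-Q['C']+Q['B']-Q['D'];print(c,np.degrees(np.arctan2(d[1],d[0])),np.linalg.norm(d)/2,np.linalg.norm(Q['A']-Q['B']))
print("slot",tri((111.8,184.2),(219,162.1)))
go(.56,.07,.1,90)
E
```

```text
A [ 0.496  -0.1904  0.0539] 0.0024
B [ 0.4742 -0.2296  0.0556] 0.0007
C [ 0.4426 -0.1621  0.0534] 0.001
D [ 0.4216 -0.2013  0.0552] 0.0006
[ 0.4577915  -0.19531406  0.056     ] -28.109442822134948 0.059718666429081184 0.044978600874590935
slot (array([0.52516884, 0.3247486 , 0.02180675]), np.float64(0.0030146031380896454))
at [0.2144 0.5863 0.2301] psi 69.9 t 0.1 w 0.0853 f [ 0.3 -0.1  0.8]
units x,y,z,turn [-13.82 -20.65   5.2 ] -4.38
```

move_arm(rows=[0,0,0,-0.877,0,0,0,0,-0.877,0,0,0,0,-0.877,0,0,0,0,-0.877,0,0,0,0,-0.877,0,0,0,0,0,0], newtons=40)

```text
time_s: 0.7
eef_pos: [0.2146, 0.5865, 0.2305]
eef_rot: [-0.0, 0.0, 1.0, -0.001]
force: [-0.1, -0.1, -0.4]
gripper_width: 0.0856
gripper_force: 0.0
```

move_arm(rows=[-0.69,-1,0.2,0,0,-0.69,-1,0.2,0,0,-0.69,-1,0.2,0,0,-0.69,-1,0.2,0,0,-0.69,-1,0.2,0,0,-0.69,-1,0.2,0,0,-0.69,-1,0.2,0,0,-0.69,-1,0.2,0,0,-0.69,-1,0.2,0,0,-0.69,-1,0.2,0,0,-0.69,-1,0.2,0,0,-0.69,-1,0.2,0,0,-0.69,-1,0.2,0,0,-0.69,-1,0.2,0,0,-0.69,-1,0.2,0,0,-0.69,-1,0.2,0,0,-0.69,-1,0.2,0,0,-0.69,-1,0.2,0,0,-0.69,-0.66,0.2,0,0,-0.69,0,0.2,0,0])

```text
time_s: 2.7
eef_pos: [0.5602, 0.1181, 0.1307]
eef_rot: [-0.0, 0.002, 1.0, -0.0]
force: [-0.2, 0.4, 0.5]
gripper_width: 0.0854
gripper_force: 0.0
```

```bash
python3 -c "
from h import *
go(.56,.07,.02,90)"
```

```text
at [0.5602 0.1181 0.1307] psi 89.75 t 2.7 w 0.0854 f [-0.2  0.4  0.5]
units x,y,z,turn [ 0.01 -1.93  4.43] -0.06
```

move_arm(rows=[0,-0.97,0,0,0,0,-0.96,0,0,0,0,0,0.8,0,0,0,0,0.8,0,0,0,0,0.8,0,0,0,0,0.7,0,0,0,0,0.6,0,0,0,0,0.4,0,0,0,0,0.33,0,0,0,0,0,0,0])

```text
time_s: 3.7
eef_pos: [0.5589, 0.0722, 0.0194]
eef_rot: [-0.001, 0.0, 1.0, -0.0]
force: [0.1, -0.1, 0.5]
gripper_width: 0.0849
gripper_force: 0.0
```

move_arm(rows=[0,0,0,0,1,0,0,0,0,1,0,0,0,0,1,0,0,0,0,1,0,0,0,0,1,0,0,0,0,1,0,0,0,0,1,0,0,0,0,1], newtons=30)

```text
time_s: 4.5
eef_pos: [0.5606, 0.0723, 0.0217]
eef_rot: [0.001, 0.0, 1.0, 0.0]
force: [-1.8, -0.2, 5.3]
gripper_width: 0.0376
gripper_force: 29.8
```

```bash
python3 -c "
from h import *
go(.4512,-.0646,.1,90)"
```

```text
at [0.5606 0.0723 0.0217] psi 90.0 t 4.5 w 0.0376 f [-1.8 -0.2  5.3]
units x,y,z,turn [ 4.38 -5.47 -3.13] -0.0
```

move_arm(rows=[0,0,-0.6,0,1,0,0,-1,0,1,0,0,-1,0,1,0.2,-0.2,-0.53,0,1,0.7,-0.88,0,0,1,0.7,-0.88,0,0,1,0.7,-0.88,0,0,1,0.7,-0.88,0,0,1,0.7,-0.88,0,0,1,0.68,-0.87,0,0,1,0,0,0,0,1])

```text
time_s: 5.6
eef_pos: [0.4473, -0.0661, 0.0981]
eef_rot: [-0.001, 0.001, 1.0, -0.0]
force: [-0.9, 0.4, -1.1]
gripper_width: 0.0373
gripper_force: 30.3
```

Run:
```python
from h import *
go(.4512,-.0646,.024,90)
a=manip.snapshot("top");b=manip.snapshot("side")
cv2.imwrite("pics/c1.png",np.hstack([cv2.resize(a[140:260,180:340],(400,300)),cv2.resize(b[150:250,200:333],(400,300))])[:,:,::-1])
```

```text
at [ 0.4473 -0.0661  0.0981] psi 89.83 t 5.6 w 0.0373 f [-0.9  0.4 -1.1]
units x,y,z,turn [-0.16  0.06  2.96] -0.04
```

View pics/c1.png

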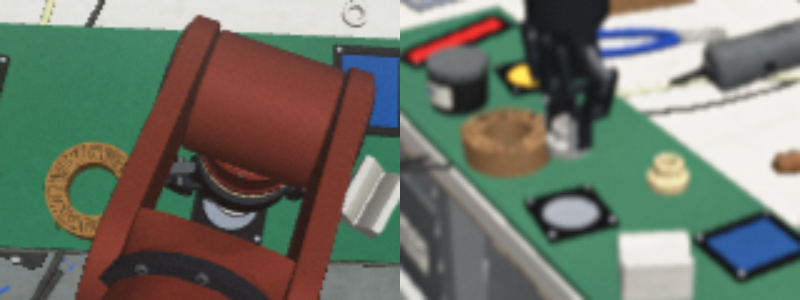

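The grey collar is held upright (side crop (568,135)), over the grey nest side of the tape. Lowering.

move_arm(rows=[-0.12,0.06,0.8,0,1,0,0,0.8,0,1,0,0,0.6,0,1,0,0,0.4,0,1,0,0,0.2,0,1,0,0,0,0,1])

```text
time_s: 6.3
eef_pos: [0.4531, -0.0626, 0.0283]
eef_rot: [-0.001, -0.0, 1.0, 0.0]
force: [0.7, 0.1, -1.0]
gripper_width: 0.0377
gripper_force: 30.3
```

```bash
python3 -c "
from h import *
go(.4512,-.0646,.024,90)
print([manip.get_state()['eef_pos'] for _ in range(2)])"
```

```text
at [ 0.4531 -0.0626  0.0283] psi 90.04 t 6.3 w 0.0377 f [ 0.7  0.1 -1. ]
units x,y,z,turn [ 0.08 -0.08  0.17] 0.01
[array([ 0.45312489, -0.06258866,  0.02833486]), array([ 0.45312489, -0.06258866,  0.02833486])]
```

move_arm(rows=[0,0,0.08,0,1,0,0,0.06,0,1,0,0,0,0,1])

```text
time_s: 6.6
eef_pos: [0.4537, -0.0631, 0.0257]
eef_rot: [0.0, 0.0, 1.0, -0.0]
force: [0.7, -0.1, -1.1]
gripper_width: 0.0374
gripper_force: 30.3
```

move_arm(rows=[0,0,0.06,0,1,0,0,0,0,1])

```text
time_s: 6.8
eef_pos: [0.4539, -0.0632, 0.0247]
eef_rot: [0.0, 0.0, 1.0, -0.0]
force: [-0.7, -0.0, 5.1]
gripper_width: 0.0376
gripper_force: 30.9
```

move_arm(rows=[0,0,0,0,0.5,0,0,0,0,0.3,0,0,0,0,0,0,0,0,0,0,0,0,-0.5,0,0,0,0,-0.8,0,0,0,0,-0.8,0,0,-0.5,0,-0.8,0,0,-0.9,-0.05,0,0,0,-0.9,-0.05,0,0,0,-0.9,-0.05,0,0,0,-0.9,-0.05,0,0,0,-0.2,0,0,0,0,0,0,0,0,0])

```text
time_s: 8.2
eef_pos: [0.5612, -0.0681, 0.0969]
eef_rot: [0.0, -0.0, 1.0, -0.0]
force: [0.5, -0.2, -0.2]
gripper_width: 0.0856
gripper_force: 0.0
```

Run:
```python
from h import *
go(.5603,-.0687,.020,90)
b=manip.snapshot("side")
cv2.imwrite("pics/c2.png",cv2.resize(b[190:250,220:300],(640,480),interpolation=cv2.INTER_CUBIC)[:,:,::-1])
```

```text
at [ 0.5612 -0.0681  0.0969] psi 90.02 t 8.2 w 0.0856 f [ 0.5 -0.2 -0.2]
units x,y,z,turn [ 0.04 -0.03  3.08] 0.0
```

View pics/c2.png

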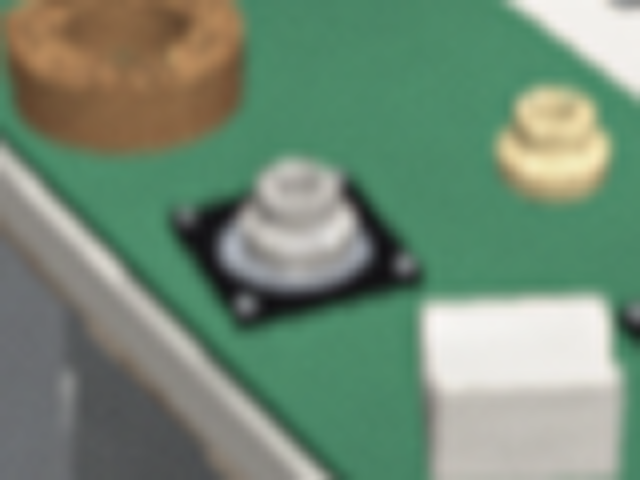

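The grey collar stands upright, centred on the grey floor (crop (298,235)). Brass collar next.

move_arm(rows=[0,0,0.8,0,0,0,0,0.8,0,0,0,0,0.7,0,0,0,0,0.5,0,0,0,0,0.25,0,0,0,0,0,0,0,0,0,0,0,1,0,0,0,0,1,0,0,0,0,1,0,0,0,0,1,0,0,0,0,1,0,0,0,0,1,0,0,0,0,1])

```text
time_s: 9.55
eef_pos: [0.5616, -0.0684, 0.0213]
eef_rot: [0.001, -0.0, 1.0, -0.0]
force: [-1.5, 0.2, 5.8]
gripper_width: 0.0363
gripper_force: 30.0
```

move_arm(rows=[0,0,-0.6,0,1,0,0,-1,0,1,0,0,-1,0,1,0,0.1,-0.5,0,1,0.01,0.96,0,0,1,0.01,0.96,0,0,1,0.01,0.96,0,0,1,0.01,0.96,0,0,1,0.01,0.96,0,0,1,0.01,0.96,0,0,1,0.01,0.96,0,0,1,0.01,0.96,0,0,1,0.01,0.96,0,0,1,0.01,0.96,0,0,1,0,0.93,0,0,1,0,0,0,0,1])

```text
time_s: 11.15
eef_pos: [0.5576, 0.2004, 0.0974]
eef_rot: [-0.0, -0.001, 1.0, 0.001]
force: [0.4, -0.3, -2.0]
gripper_width: 0.0362
gripper_force: 30.2
```

```bash
python3 -c "
from h import *
go(.5577,.1973,.024,90)"
```

```text
at [0.5576 0.2004 0.0974] psi 90.17 t 11.15 w 0.0362 f [ 0.4 -0.3 -2. ]
units x,y,z,turn [-0.   -0.12  2.94] 0.04
```

move_arm(rows=[0,-0.1,0.8,0,1,0,0,0.8,0,1,0,0,0.6,0,1,0,0,0.4,0,1,0,0,0.2,0,1,0,0,0.07,0,1,0,0,0,0,1])

```text
time_s: 11.85
eef_pos: [0.5587, 0.1952, 0.0261]
eef_rot: [0.0, 0.0, 1.0, 0.0]
force: [-0.4, -0.1, -1.2]
gripper_width: 0.0364
gripper_force: 30.2
```

move_arm(rows=[0,0,0.06,0,1,0,0,0,0,1])

```text
time_s: 12.05
eef_pos: [0.5588, 0.1953, 0.0249]
eef_rot: [0.001, 0.0, 1.0, 0.0]
force: [-0.1, -0.7, -1.2]
gripper_width: 0.0365
gripper_force: 30.2
```

move_arm(rows=[0,0,0.05,0,1,0,0,0,0,1])

```text
time_s: 12.25
eef_pos: [0.5589, 0.1954, 0.0243]
eef_rot: [0.001, -0.0, 1.0, 0.0]
force: [-1.1, -0.0, 4.4]
gripper_width: 0.0365
gripper_force: 31.0
```

move_arm(rows=[0,0,0,0,0.5,0,0,0,0,0.3,0,0,0,0,0,0,0,0,0,0,0,0,-0.5,0,0,0,0,-0.8,0,0,0,0,-0.9,0,0,0,0,-0.9,0,0])

```text
time_s: 13.05
eef_pos: [0.5584, 0.1952, 0.1021]
eef_rot: [0.0, 0.0, 1.0, 0.0]
force: [0.7, 1.4, -0.9]
gripper_width: 0.0854
gripper_force: 0.0
```

move_arm(rows=[0.25,-0.975,0,0,0,0.25,-0.975,0,0,0,0.25,-0.975,0,0,0,0.25,-0.975,0,0,0,0.25,-0.975,0,0,0,0.25,-0.975,0,0,0,0.25,-0.975,0,0,0,0.25,-0.975,0,0,0,0.25,-0.975,0,0,0,0.25,-0.975,0,0,0,0.25,-0.975,0,0,0,0.25,-0.975,0,0,0,0.25,-0.975,0,0,0,0.25,-0.975,0,0,0,0.25,-0.975,0,0,0,0.25,-0.975,0,0,0])

```text
time_s: 14.65
eef_pos: [0.4583, -0.196, 0.1016]
eef_rot: [0.001, -0.0, 1.0, -0.0]
force: [0.1, 0.5, 0.5]
gripper_width: 0.0857
gripper_force: 0.0
```

move_arm(rows=[0,0,0,0.875,0,0,0,0,0.875,0,0,0,0,0.875,0,0,0,0,0.875,0,0,0,0,0.875,0,0,0,0,0.875,0,0,0,0,0.875,0,0,0,0,0,0])

```text
time_s: 15.45
eef_pos: [0.4586, -0.195, 0.1015]
eef_rot: [0.001, 0.242, 0.97, -0.0]
force: [-0.1, -0.3, -0.5]
gripper_width: 0.0854
gripper_force: 0.0
```

Run:
```python
from h import *
go(.458,-.195,.027,61.9)
b=manip.snapshot("side");a=manip.snapshot("top")
cv2.imwrite("pics/c3.png",np.hstack([cv2.resize(b[150:240,200:320],(400,300),interpolation=cv2.INTER_CUBIC),cv2.resize(a[145:235,130:250],(400,300),interpolation=cv2.INTER_CUBIC)])[:,:,::-1])
```

```text
at [ 0.4586 -0.195   0.1015] psi 61.93 t 15.45 w 0.0854 f [-0.1 -0.3 -0.5]
units x,y,z,turn [ 0.02 -0.01  2.98] 0.01
```

View pics/c3.png

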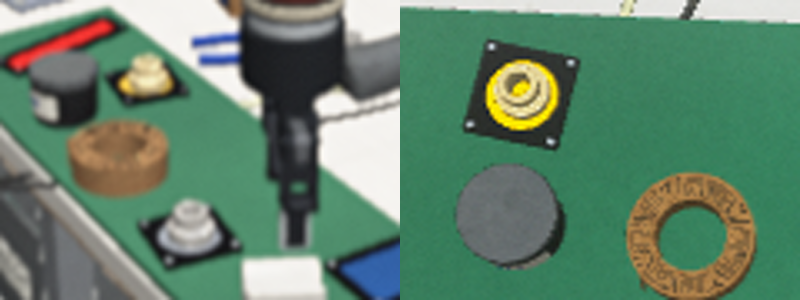

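The brass collar sits upright in the yellow nest (top crop (521,93)), with pot and tape untouched. Now the V-block.

move_arm(rows=[0,0,0.8,0,0,0,0,0.8,0,0,0,0,0.7,0,0,0,0,0.4,0,0,0,0,0.25,0,0,0,0,0,0,0,0,0,0,0,1,0,0,0,0,1,0,0,0,0,1,0,0,0,0,1,0,0,0,0,1,0,0,0,0,1,0,0,0,0,1], newtons=60)

```text
time_s: 16.85
eef_pos: [0.4593, -0.1953, 0.0279]
eef_rot: [0.001, 0.243, 0.97, -0.0]
force: [0.0, 0.5, 6.6]
gripper_width: 0.0438
gripper_force: 63.6
```

move_arm(rows=[0,0,-0.5,0,1,0,0,-0.9,0,1,0,0,-0.9,0,1,0,0,0,-0.85,1,0,0,0,-0.85,1,0,0,0,-0.85,1,0,0,0,-0.84,1,0,0,0,-0.84,1,0,0,0,-0.84,1,0,0,0,-0.84,1,-0.86,0,0,0,1,-0.86,0,0,0,1,-0.86,0,0,0,1,-0.86,0,0,0,1,-0.86,0,0,0,1,0,0,0,0,1])

```text
time_s: 18.45
eef_pos: [0.5676, -0.1966, 0.0844]
eef_rot: [0.001, 0.008, 1.0, -0.0]
force: [0.6, -0.6, -2.6]
gripper_width: 0.0442
gripper_force: 62.8
```

```bash
python3 -c "
from h import *
go(.5664,-.1973,.031,89)"
```

```text
at [ 0.5676 -0.1966  0.0844] psi 89.07 t 18.45 w 0.0442 f [ 0.6 -0.6 -2.6]
units x,y,z,turn [ 0.05 -0.03  2.14] 0.02
```

move_arm(rows=[0,0,0.7,0,1,0,0,0.6,0,1,0,0,0.4,0,1,0,0,0.25,0,1,0,0,0.1,0,1,0,0,0,0,1])

```text
time_s: 19.05
eef_pos: [0.5654, -0.1966, 0.0327]
eef_rot: [-0.0, 0.009, 1.0, 0.0]
force: [0.3, 0.1, -2.9]
gripper_width: 0.0441
gripper_force: 62.9
```

move_arm(rows=[0,0,0.07,0,1,0,0,0,0,1])

```text
time_s: 19.25
eef_pos: [0.5662, -0.1969, 0.0319]
eef_rot: [0.0, 0.009, 1.0, -0.0]
force: [-0.2, 0.4, -1.8]
gripper_width: 0.0441
gripper_force: 62.9
```

move_arm(rows=[0,0,0.05,0,1,0,0,0,0,1])

```text
time_s: 19.45
eef_pos: [0.5664, -0.197, 0.031]
eef_rot: [0.001, 0.009, 1.0, -0.0]
force: [-0.3, 0.2, -0.2]
gripper_width: 0.0437
gripper_force: 63.0
```

move_arm(rows=[0,0,0.04,0,1,0,0,0,0,1])

```text
time_s: 19.65
eef_pos: [0.5664, -0.197, 0.0309]
eef_rot: [0.0, 0.009, 1.0, -0.0]
force: [-3.1, 1.0, 6.8]
gripper_width: 0.044
gripper_force: 64.0
```

move_arm(rows=[0,0,0,0,0.5,0,0,0,0,0.3,0,0,0,0,0,0,0,0,0,0,0,0,-0.5,0,0,0,0,-0.9,0,0,0,0,-1,-0.1,0,0,0,-0.9,-0.12,0,0.4,-0.98,0,0,0,0.4,-0.98,0,0,0,0.4,-0.98,0,0,0,0.4,-0.98,0,0,0,0.36,-0.98,0,0,0,0,0,0,0,0])

```text
time_s: 21.05
eef_pos: [0.5162, -0.3223, 0.1128]
eef_rot: [0.001, 0.001, 1.0, -0.001]
force: [0.1, 0.4, -1.1]
gripper_width: 0.0853
gripper_force: 0.0
```

Run:
```python
from h import *
go(.5175,-.3208,.0215,90)
b=manip.snapshot("side");a=manip.snapshot("top")
cv2.imwrite("pics/c4.png",np.hstack([cv2.resize(b[190:280,270:390],(400,300),interpolation=cv2.INTER_CUBIC),cv2.resize(a[145:235,280:400],(400,300),interpolation=cv2.INTER_CUBIC)])[:,:,::-1])
```

```text
at [ 0.5162 -0.3223  0.1128] psi 89.84 t 21.05 w 0.0853 f [ 0.1  0.4 -1.1]
units x,y,z,turn [-0.05  0.06  3.65] -0.04
```

View pics/c4.png

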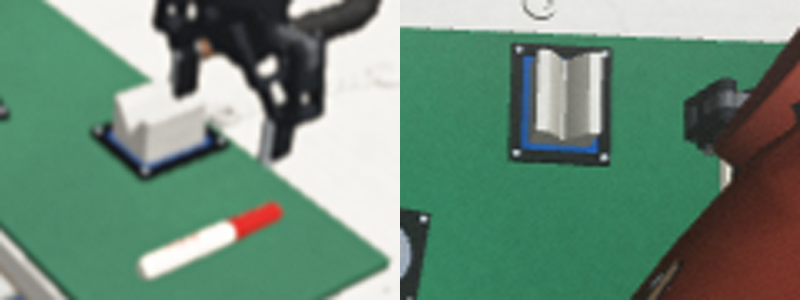

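The V-block stands in the blue nest with its top centred at about (330.7,172.9) px in the top view, and the marker is still lying below the gripper. Checking the block while gripping the marker.

```bash
python3 -c "
from h import *
print(onz('top',(330.7,172.9),.059))"
```

```text
[ 0.56336143 -0.19756013  0.059     ]
```

move_arm(rows=[-0.04,0.05,0.8,0,0,0,0,0.8,0,0,0,0,0.8,0,0,0,0,0.6,0,0,0,0,0.4,0,0,0,0,0.2,0,0,0,0,0,0,0,0,0,0,0,1,0,0,0,0,1,0,0,0,0,1,0,0,0,0,1,0,0,0,0,1,0,0,0,0,1,0,0,0,0,1,0,0,0,0,1], newtons=40)

```text
time_s: 22.65
eef_pos: [0.5181, -0.3182, 0.0221]
eef_rot: [0.0, -0.0, 1.0, -0.0]
force: [-1.7, -0.1, 3.3]
gripper_width: 0.014
gripper_force: 39.5
```

move_arm(rows=[0,0,-0.5,0,1,0,0,-0.8,0,1,0,0,-0.9,0,1,0,0,-0.9,0,1,0,0.3,-0.3,0,1,-0.02,0.98,0,0,1,-0.02,0.98,0,0,1,-0.02,0.98,0,0,1,-0.02,0.98,0,0,1,-0.02,0.98,0,0,1,-0.02,0.98,0,0,1,-0.02,0.98,0,0,1,-0.02,0.98,0,0,1,-0.02,0.98,0,0,1,-0.02,0.98,0,0,1,-0.02,0.98,0,0,1,-0.02,0.98,0,0,1,-0.02,0.98,0,0,1,-0.02,0.98,0,0,1,-0.02,0.98,0,0,1])

```text
time_s: 24.65
eef_pos: [0.524, 0.0585, 0.1059]
eef_rot: [-0.001, -0.0, 1.0, 0.0]
force: [-0.7, 0.2, 0.1]
gripper_width: 0.014
gripper_force: 39.1
```

move_arm(rows=[0,0.98,0,0,1,0,0.98,0,0,1,0,0.98,0,0,1,0,0.98,0,0,1,0,0.98,0,0,1,0,0.98,0,0,1,0,0.98,0,0,1,0,0.98,0,0,1,0,0.98,0,0,1,0,0.98,0,0,1,0,0.98,0,0,1,0,0,0,-0.77,1,0,0,0,-0.77,1,0,0,0,-0.77,1,0,0,0,-0.77,1,0,0,0,0,1])

```text
time_s: 26.25
eef_pos: [0.5239, 0.3266, 0.1057]
eef_rot: [-0.001, -0.123, 0.992, -0.0]
force: [0.2, 1.0, -0.8]
gripper_width: 0.014
gripper_force: 39.1
```

Run:
```python
from h import *
go(.5255,.3262,.0255,104.1)
b=manip.snapshot("side");a=manip.snapshot("top")
cv2.imwrite("pics/c5.png",np.hstack([cv2.resize(b[120:210,170:290],(400,300),interpolation=cv2.INTER_CUBIC),cv2.resize(a[140:230,60:180],(400,300),interpolation=cv2.INTER_CUBIC)])[:,:,::-1])
```

```text
at [0.5239 0.3266 0.1057] psi 104.15 t 26.25 w 0.014 f [ 0.2  1.  -0.8]
units x,y,z,turn [-0.06 -0.03  3.21] 0.01
```

View pics/c5.png

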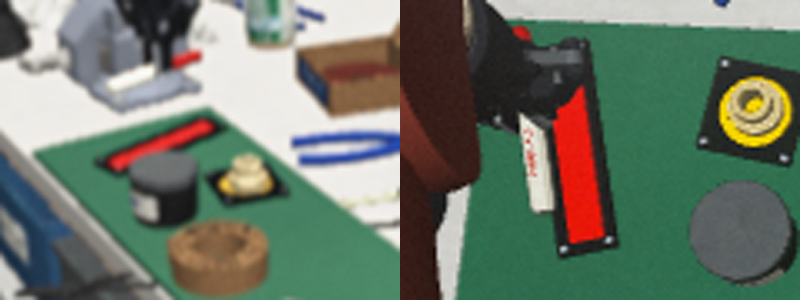

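The marker is held level and parallel to the slot; its tail end is at about (102.9,203.3) px in the top view, displaced by parallax.

```bash
python3 -c "
from h import *
print(onz('top',(102.9,203.3),.108), onz('top',(60+122/3.333,140+33/3.333),.108))"
```

```text
[0.46040874 0.30969002 0.108     ] [0.58177677 0.33824473 0.108     ]
```

move_arm(rows=[-0.04,-0.03,0.8,0,1,0,0,0.8,0,1,0,0,0.6,0,1,0,0,0.4,0,1,0,0,0.3,0,1,0,0,0.2,0,1,0,0,0,0,1])

```text
time_s: 27.05
eef_pos: [0.526, 0.326, 0.0286]
eef_rot: [-0.0, -0.123, 0.992, -0.0]
force: [-1.2, 0.1, 0.0]
gripper_width: 0.0138
gripper_force: 39.1
```

move_arm(rows=[0,0,0.08,0,1,0,0,0,0,1])

```text
time_s: 27.25
eef_pos: [0.5266, 0.3263, 0.0276]
eef_rot: [0.0, -0.123, 0.992, 0.0]
force: [-0.4, -0.4, -0.2]
gripper_width: 0.0139
gripper_force: 39.1
```

move_arm(rows=[0,0,0.06,0,1,0,0,0,0,1])

```text
time_s: 27.45
eef_pos: [0.5263, 0.3262, 0.0258]
eef_rot: [0.0, -0.123, 0.992, 0.0]
force: [0.2, 0.5, -0.7]
gripper_width: 0.0143
gripper_force: 39.1
```

move_arm(rows=[0,0,0.04,0,1,0,0,0,0,1])

```text
time_s: 27.65
eef_pos: [0.5265, 0.3262, 0.0251]
eef_rot: [0.0, -0.123, 0.992, 0.0]
force: [-0.7, -0.9, 3.5]
gripper_width: 0.0139
gripper_force: 39.5
```

move_arm(rows=[0,0,0,0,0.8,0,0,0,0,0.5,0,0,0,0,0,0,0,0,0,0,0,0,0,0,0,0,0,-0.4,0,0,0,0,-0.9,0,0,0,0,-1,0,0,0,0,-1,0,0,0.5,0.9,-0.5,0,0,0.5,0.9,0,0,0,0.5,0.9,0,0,0,0.5,0.9,0,0,0,0.5,0.9,0,0,0,0.5,0.9,0,0,0,0,0,0,0,0])

```text
time_s: 29.25
eef_pos: [0.4185, 0.4408, 0.1204]
eef_rot: [-0.0, -0.125, 0.992, 0.001]
force: [-0.6, -1.3, 0.1]
gripper_width: 0.085
gripper_force: 0.0
```

Run:
```python
from h import *
b=manip.snapshot("side");a=manip.snapshot("top")
cv2.imwrite("pics/c6.png",np.vstack([cv2.resize(a[140:250,75:415],(800,259),interpolation=cv2.INTER_CUBIC),cv2.resize(b[140:250,170:430],(800,338),interpolation=cv2.INTER_CUBIC)])[:,:,::-1])
```

```text
(no output)
```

View pics/c6.png

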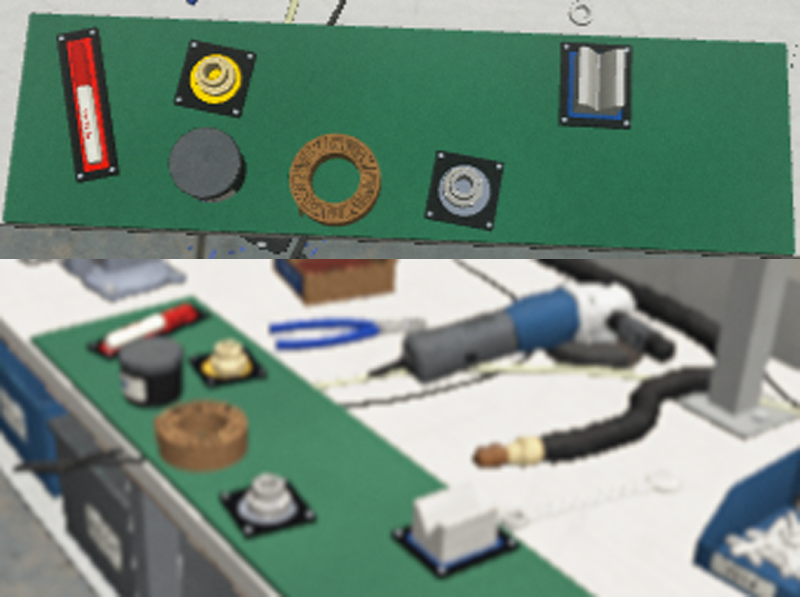

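All four parts are seated: marker in the red slot (90,120), brass collar (215,75), grey collar (463,187), V-block (600,80). Pot and tape are where they started, and the arm is clear.

```bash
python3 -c "
from rig import manip
print(manip.finish_job())"
```

```text
the job is handed in; nothing more can be done
None
```

The job is handed in at about 29 s: in the final pictures both collars, the V-block and the marker sit released in their own nests and the pot and tape stand where they started; the hand-in call returned no verdict.

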